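Sort the sound tablets into the counting tray's trough

ROBOT

A 6-joint arm with a two-finger parallel gripper is mounted at the origin on a cart in front of the work surface, level with it; the furniture and walls round the work are solid. World frame = base frame: x ahead of the robot, y to its left, z up, the work surface at z = 0. Lengths are in m, angles in rad, forces in N, time in s.
With the tool pointing down it reaches from about 0.325 to 0.9 m from the base axis. Payload 6.1 kg.
Tool frame: the origin (TCP) lies midway between the tips of the shut fingers; the grasp point (between the pads) lies 19 mm behind it; x points along the fingers, y is the direction in which the jaws open and shut, and the axes are right-handed (so a half turn about x gives the same grasp; the last joint's range is limited). The gripper opens to 85 mm and grips with 20 to 120 N. Pads are 22 mm wide; open, the fingers measure 114 mm over their backs; the gripper's body (76 mm by 85 mm) begins 54 mm behind the grasp point. The pads swing forward as they close: fully open they stand 13 mm farther back than shut.
Start: joints at [-0.126, 0.22, 1.526, -0, 1.395, -0.126], TCP at [0.625, -0, 0.231] pointing down, gripper open.
Joint ranges: [-2.98, 2.98], [-0.91, 2.08], [0.09, 2.57], [-1.24, 4.39], [0.2, 2.65], [-2.68, 2.68]. Speed limits (rad/s): [2.57, 2.57, 3.01, 3.14, 3.14, 3.14].

INTERFACE

Orientations are given as [roll, pitch, yaw] about the fixed x, y, z axes, in that order (R = Rz(yaw) Ry(pitch) Rx(roll)).
In Python, from plant import movep, move_l, set_joints, gripper_to, hold, inverse_kinematics, observe, get_image, get_calibration, Unreachable, job_done gives the robot as it stands. Calls block until the motion is done:
- movep(position, orientation): joint-space move of the TCP to a pose.
- move_l(position, feed=0.15, rotation=None, max_force=None): straight line of the TCP; rotation=None keeps the orientation; feed is the mean speed in m/s. With max_force (N) it stops when the force on the tool has changed by that much, and returns True; else False.
- set_joints(angles): joint-space move.
- gripper_to(opening, f_grip=None): finger opening in m; f_grip is the grip in N (None keeps the last); returns when the fingers have stopped.
- hold(seconds).
- inverse_kinematics(position, orientation): joint angles nearest the present ones, or None.
- observe(): the state.
- get_image(name): name is "scene" or "side" or "wrist"; returns (picture, depth): 480x640x3 uint8, red, green, blue; 480x640 float32, m along the optical axis (not along the pixel's ray), 0 where there is no reading.
- get_calibration(name): a dict with "intrinsics" (3x3 intrinsics, pixels), "world_from_camera" (4x4, takes a point from camera to world coordinates). Camera axes: x right, y down, z forward; pixel columns grow to the right and rows downward; lengths in m; the calibration is good to about 2 mm. A picture is of the moment at which its call begins: read the wrist's pose just before it. get_calibration takes no time and is no camera call; for the wrist camera it gives the pose at the moment of the call.
A pose or a line that the arm cannot do raises Unreachable and nothing moves.
- job_done(): hands the job in, once; it reports no verdict.
The state is a dict: "time_s": time; "q": joint angles; "joint_velocities": joint speeds; "joint_torque": joint torques, N m; "eef_pos": TCP position; "tcp_rot": TCP orientation; "ft_force": force on the tool from outside, world axes, zero at the start; "torque": the same for the moment, N m; "opening": finger opening in m.
Only numpy, scipy, OpenCV 4.12 (cv2) and the standard library are available. Lean on these libraries where they do the work, as an engineer would, in place of code of your own. Each camera call takes 0.05 s, during which the arm holds its last target.

TASK

Sort the tablets on the blue counting tray: with the closed fingers, sweep the three white ones across the deck into the open trough along its left side, and leave the two discoloured brown ones lying on the deck. Then push the trough's hinged cover over and press it fully shut. Only sweep and push: do not pinch, lift or press on the tablets, and leave the things around the tray where they are.

Things in the scene. Friction and masses are not known exactly. Their poses are not given: they have to be found in the camera images.
- tray: blue counting tray, 188 mm (its x) by 240 mm (its y), walls' top 46 mm above the bench; does not slide. Origin: centre of its underside on the bench; x points away from the robot, y to the left, with up to 0.35 rad of yaw. Flat deck, surface 34 mm above the bench, x -90 to +90, y -116 to +58 mm; 4 mm walls stand 12 mm above it on the right, near and far sides, none on the left
- brink (a point): middle of the deck's open left edge (tray x 0, y +58 mm, 34 mm above the bench), where the deck breaks off along a straight line parallel to the tray's x, down a steep slope into the trough; a tablet pushed well past it drops in by itself
- trough (a point): middle of the trough's floor (tray x 0, y +92 mm), 6 mm above the bench; the floor spans x -90 to +90 and y +68 to +116 mm; outer left wall 46 mm high, low pouring spout at the near end
- cover (a joint): angle of the trough's pale blue cover, a 180 x 62 x 3 mm plate hinged along the tray's left wall (axis along tray x at y +119.5 mm, 47.5 mm above the bench): 0 = shut over the trough, 2.3 = swung up and out to the left. Starts at 1.75 to 2.15, leaning out. A stiff hinge (0.025 N m, 0.5 N at the edge) keeps it where it is left: push it over from its outer side, press it down from above
- cover_edge (a point): middle of the cover's free edge, 62.5 mm from the hinge axis; a 44 mm wide thumb tab sticks out 8 mm further, and a lip 9 mm deep is turned down along the edge (shut, it ends 5 mm above the deck at the tray's y +58 mm)
- white_1: one of three sound tablets, off-white, to be swept into the trough; all tablets are round, 20 mm across, 10 mm thick, 10 g, with a score line on top, and lie flat on the deck. Whites and one brown lie side by side, 35 mm or more apart along the tray's x, at its y -27 to +17 mm, in any order; the other brown lies behind them near the right wall. Origin: centre of its underside
- white_2: one of three sound tablets, off-white, to be swept into the trough; all tablets are round, 20 mm across, 10 mm thick, 10 g, with a score line on top, and lie flat on the deck. Whites and one brown lie side by side, 35 mm or more apart along the tray's x, at its y -27 to +17 mm, in any order; the other brown lies behind them near the right wall. Origin: centre of its underside
- white_3: one of three sound tablets, off-white, to be swept into the trough; all tablets are round, 20 mm across, 10 mm thick, 10 g, with a score line on top, and lie flat on the deck. Whites and one brown lie side by side, 35 mm or more apart along the tray's x, at its y -27 to +17 mm, in any order; the other brown lies behind them near the right wall. Origin: centre of its underside
- brown_1: one of two spoiled tablets, brown, to stay on the deck; all tablets are round, 20 mm across, 10 mm thick, 10 g, with a score line on top, and lie flat on the deck. Whites and one brown lie side by side, 35 mm or more apart along the tray's x, at its y -27 to +17 mm, in any order; the other brown lies behind them near the right wall. Origin: centre of its underside
- brown_2: one of two spoiled tablets, brown, to stay on the deck; all tablets are round, 20 mm across, 10 mm thick, 10 g, with a score line on top, and lie flat on the deck. Whites and one brown lie side by side, 35 mm or more apart along the tray's x, at its y -27 to +17 mm, in any order; the other brown lies behind them near the right wall. Origin: centre of its underside
- weighing_bottle: empty open glass weighing bottle, 36 mm across, 52 mm high, on the bench just beyond the tray; bystander. Origin: centre of its underside
- spatula: steel spatula 152 x 12 x 4 mm lying on the bench just right of the tray; bystander. Origin: centre of its underside, length along its y
- tweezers: steel tweezers 132 x 13 x 10 mm lying on the bench right of the spatula; bystander. Origin: centre of their underside, length along their y
- ph_strips: yellow booklet of test strips 72 x 18 x 9 mm lying on the bench to the left; bystander. Origin: centre of its underside, length along its y
- beaker_50: small glass beaker with a pale yellowish filling, 49 mm across, 59 mm high, on the bench to the left; bystander. Origin: centre of its underside

How it is judged:
By the outcome, as a careful person would: the job done as asked, in the order asked, and still so for the second after the job is handed in, with the robot touching nothing.
It also fails if it takes over 58 s, if anything falls off the work surface, if the arm or the gripper's body presses on something with over 40 N, if the wrist force passes 120 N, or if a joint passes its speed limit or range.

## Working session

There is one attempt and no reset: what is moved stays moved. The work goes in short steps, each a Python script; the robot and the scene stay as the last script left them, time stands still between calls to the robot, and variables do not carry over. Pictures are saved under pics/ and viewed, and the job is handed in when it is done.

```bash
ls; mkdir -p pics
python3 - <<'E'
from plant import *
import cv2,numpy as np
for n in ["scene","side","wrist"]:
    c=get_calibration(n); im,d=get_image(n)
    cv2.imwrite(f"pics/{n}0.png",im[:,:,::-1]); np.savez(f"pics/{n}0.npz",im=im,d=d,K=c["intrinsics"],T=c["world_from_camera"])
    print(n,np.round(c["intrinsics"],1).tolist(),np.round(c["world_from_camera"],3).tolist())
o=observe();print(o["time_s"],o["eef_pos"],o["tcp_rot"],o["opening"])
E
```

```text
pics
scene [[461.8, 0.0, 317.3], [0.0, 461.8, 237.9], [0.0, 0.0, 1.0]] [[-0.826, -0.277, 0.491, -0.021], [-0.564, 0.399, -0.723, 0.884], [0.005, -0.874, -0.486, 0.593], [0.0, 0.0, 0.0, 1.0]]
side [[519.7, 0.0, 330.0], [0.0, 519.7, 243.8], [0.0, 0.0, 1.0]] [[0.923, -0.253, 0.291, 0.187], [-0.385, -0.601, 0.7, -0.745], [-0.003, -0.758, -0.652, 0.823], [0.0, 0.0, 0.0, 1.0]]
wrist [[386.7, 0.0, 320.5], [0.0, 386.7, 242.3], [0.0, 0.0, 1.0]] [[1.0, -0.0, -0.001, 0.625], [-0.0, -0.965, -0.261, 0.067], [-0.001, 0.261, -0.965, 0.374], [0.0, 0.0, 0.0, 1.0]]
0.15 [6.24519624e-01 4.90140020e-05 2.30428753e-01] [-1.68688797  1.56924051  3.02550305] 0.08536859502399133
```

View pics/scene0.png

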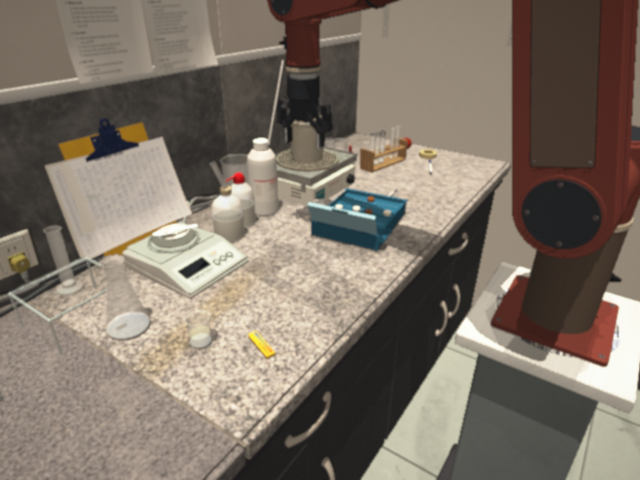

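View pics/side0.png

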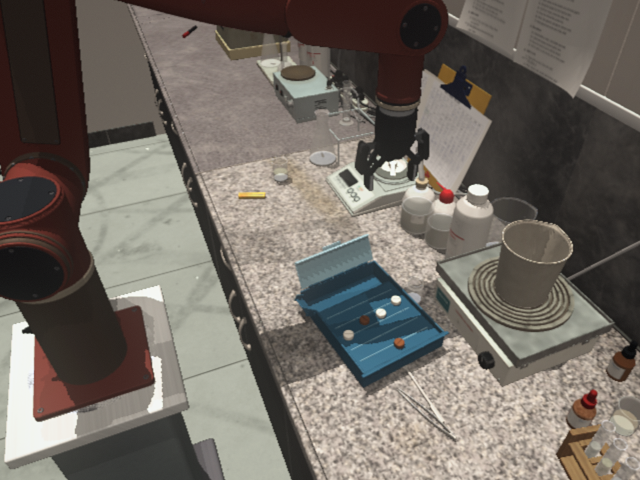

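View pics/wrist0.png

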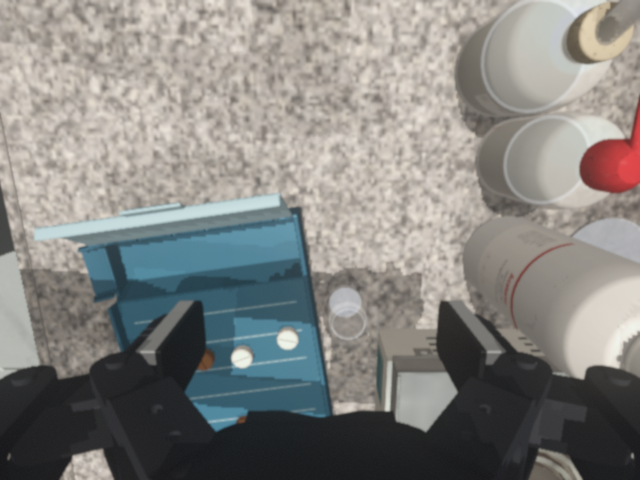

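```bash
cat > h.py <<'E'
import numpy as np,cv2
def load(f):
    z=np.load(f); return z['im'],z['d'],z['K'],z['T']
def pt(f,u,v,r=1):
    im,d,K,T=load(f); w=d[v-r:v+r+1,u-r:u+r+1]; w=w[w>0]
    z=np.median(w); p=np.array([(u-K[0,2])*z/K[0,0],(v-K[1,2])*z/K[1,1],z,1]); return (T@p)[:3]
def cloud(f):
    im,d,K,T=load(f); v,u=np.mgrid[0:480,0:640]
    P=np.stack([(u-K[0,2])*d/K[0,0],(v-K[1,2])*d/K[1,1],d,np.ones_like(d)],-1)@T.T
    P=P[...,:3]; P[d<=0]=np.nan; return P
def onplane(K,T,u,v,z):
    r=T[:3,:3]@np.array([(u-K[0,2])/K[0,0],(v-K[1,2])/K[1,1],1]); s=(z-T[2,3])/r[2]; return T[:3,3]+s*r
def w2p(K,T,p):
    c=np.linalg.inv(T)@np.append(p,1); return K[0,0]*c[0]/c[2]+K[0,2],K[1,1]*c[1]/c[2]+K[1,2]
E
python3 - <<'E'
from h import *
f='pics/side0.npz'
for n,u,v in [('w',396,300),('w',381,314),('w',348,335),('b',364,320),('b',399,343),('cover edge L',298,262),('cover edge R',370,236),('near-left',298,300),('far right',442,333),('near right',364,378),('pot',570,235),('potl',503,235),('bottle',478,190),('red',447,195),('heater near corner',437,265),('heater front',495,355)]:
    print(n,(u,v),pt(f,u,v).round(3))
f='pics/wrist0.npz'
for n,u,v in [('w',242,357),('w',288,339),('b',204,358),('wb',345,300),('hinge R',292,212),('covedge L',42,232),('covedge R',284,198),('farwall',310,300),('btl1',540,60),('btl2',550,165),('btl3',580,290)]:
    print(n,(u,v),pt(f,u,v).round(3))
E
```

```text
w (396, 300) [ 0.591 -0.123  0.044]
w (381, 314) [ 0.546 -0.144  0.043]
w (348, 335) [ 0.463 -0.169  0.045]
b (364, 320) [ 0.508 -0.146  0.044]
b (399, 343) [ 0.544 -0.222  0.043]
cover edge L (298, 262) [ 0.425 -0.002  0.106]
cover edge R (370, 236) [ 0.657  0.128 -0.001]
near-left (298, 300) [ 0.409 -0.036  0.034]
far right (442, 333) [ 0.631 -0.234  0.045]
near right (364, 378) [ 0.454 -0.259  0.031]
pot (570, 235) [ 0.991 -0.152  0.109]
potl (503, 235) [ 0.75  -0.201  0.224]
bottle (478, 190) [ 0.803 -0.051  0.213]
red (447, 195) [0.799 0.039 0.142]
heater near corner (437, 265) [ 0.685 -0.113  0.099]
heater front (495, 355) [ 0.685 -0.323  0.058]
w (242, 357) [ 0.549 -0.136  0.045]
w (288, 339) [ 0.594 -0.117  0.045]
b (204, 358) [ 0.513 -0.137  0.045]
wb (345, 300) [ 0.647 -0.079  0.039]
hinge R (292, 212) [0.599 0.003 0.034]
covedge L (42, 232) [0.426 0.002 0.106]
covedge R (284, 198) [0.589 0.011 0.001]
farwall (310, 300) [ 0.615 -0.076  0.047]
btl1 (540, 60) [0.762 0.114 0.11 ]
btl2 (550, 165) [0.779 0.049 0.109]
btl3 (580, 290) [ 0.778 -0.02   0.16 ]
```

Run:
```python
from plant import *
import cv2,numpy as np
gripper_to(0.0)
o=observe(); 
def rpy(): pass
q=np.array(o["q"]);print(q,o["eef_pos"],o["tcp_rot"],o["opening"],o["time_s"])
move_l([0.50,-0.15,0.26],feed=0.25)
n="wrist"; c=get_calibration(n); im,d=get_image(n)
cv2.imwrite(f"pics/{n}1.png",im[:,:,::-1]); np.savez(f"pics/{n}1.npz",im=im,d=d,K=c["intrinsics"],T=c["world_from_camera"])
print(np.round(c["world_from_camera"],3).tolist())
o=observe();print(o["time_s"],o["eef_pos"],o["tcp_rot"],o["q"])
```

```text
[-1.26135412e-01  2.20362670e-01  1.52646987e+00  1.32097499e-05
  1.39470361e+00 -1.26099703e-01] [ 6.25009285e-01 -2.27602339e-05  2.31338755e-01] [1.67093204 1.57073835 0.10009769] -0.0004641586965402867 0.9167
[[1.0, -0.001, 0.001, 0.501], [-0.0, -0.965, -0.261, -0.083], [0.001, 0.261, -0.965, 0.403], [0.0, 0.0, 0.0, 1.0]]
1.9083 [ 0.5004342  -0.14917309  0.25973123] [-2.99653204  1.57021669  1.71671454] [-4.41106147e-01 -4.52576007e-02  1.75667503e+00  4.87386200e-04
  1.43049629e+00 -4.42031981e-01]
```

View pics/wrist1.png

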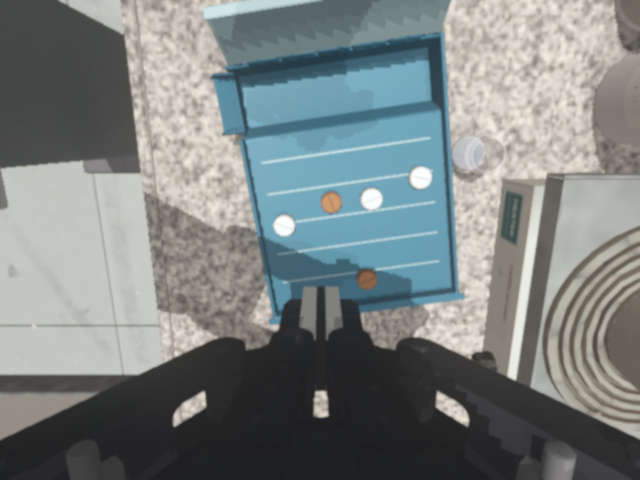

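Run:
```python
import cv2
im=cv2.imread('pics/wrist1.png')
cv2.imwrite('pics/w1crop.png',cv2.resize(im[0:340,195:475],None,fx=2.8,fy=1.75*1.0) if 0 else cv2.resize(im[0:335,195:515],None,fx=1.79,fy=1.79,interpolation=cv2.INTER_CUBIC))
cv2.imwrite('pics/w1a.png',cv2.resize(im[240:335,255:475],None,fx=3.6,fy=3.6,interpolation=cv2.INTER_CUBIC))
cv2.imwrite('pics/w1b.png',cv2.resize(im[0:150,200:466],None,fx=3,fy=3,interpolation=cv2.INTER_CUBIC))
```

```text
(no output)
```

View pics/w1a.png

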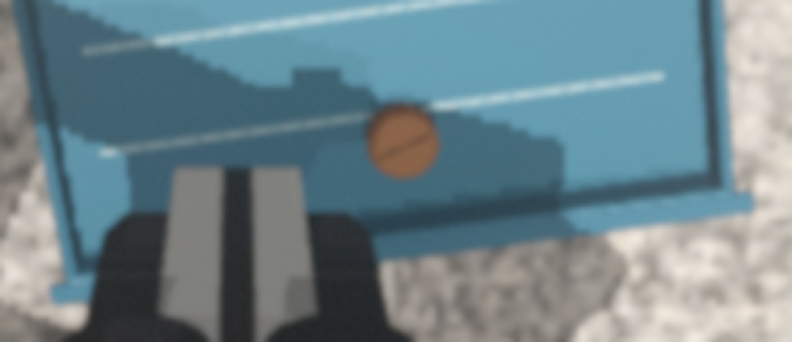

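View pics/w1b.png

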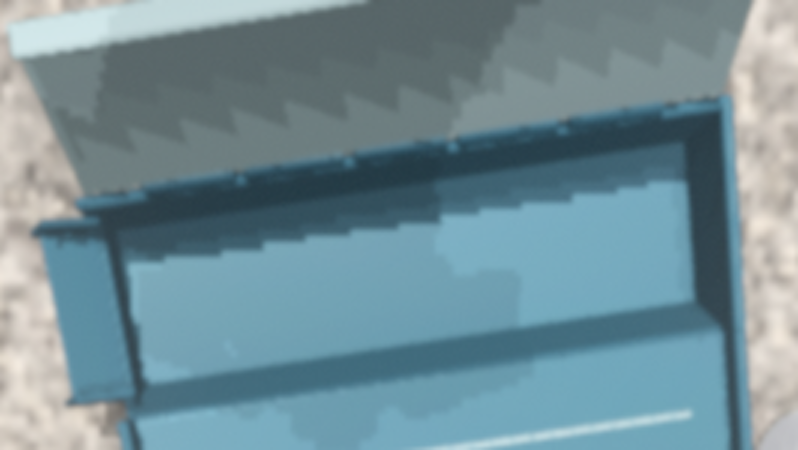

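Run:
```python
from h import *
from scipy.optimize import least_squares
im,d,K,T=load('pics/wrist1.npz')
obs=[((450.8,289.2),(90,-116,34)),((278.6,312.8),(-90,-116,34)),((245,138.3),(-90,58,34)),((441.7,110),(90,58,34)),((445,32.3),(94,120,46)),((226.7,68.3),(-94,120,46))]
P=np.array([onplane(K,T,*p,t[2]/1000)[:2] for p,t in obs]); Q=np.array([t[:2] for _,t in obs])/1000
def R(a): return np.array([[np.cos(a),-np.sin(a)],[np.sin(a),np.cos(a)]])
r=least_squares(lambda x:((Q@R(x[2]).T+x[:2])-P).ravel(),[.5,-.1,0]); print(r.x.round(4),(r.fun.reshape(-1,2)*1000).round(1).tolist())
x=r.x
for n,u,v in [('w',284,226),('b',331,203),('w',372,199),('w',420.5,178),('b',367,279)]:
    p=onplane(K,T,u,v,.044); print(n,p.round(3),(R(x[2]).T@(p[:2]-x[:2])*1000).round(1), pt('pics/wrist1.npz',int(u)-3,int(v)).round(3))
from h import cloud
# cover points
for u,v in [(220,14),(330,2),(440,5),(215,12),(225,40),(330,30),(300,50),(420,20)]:
    p=pt('pics/wrist1.npz',u,v,0); q=R(x[2]).T@(p[:2]-x[:2])*1000; print(u,v,q.round(1),p[2].round(3), np.arctan2(p[2]*1000-47.5,119.5-q[1]).round(2))
for f,u,v in [('pics/wrist0.npz',42,233),('pics/wrist0.npz',282,201),('pics/wrist0.npz',160,222),('pics/wrist0.npz',150,210),('pics/side0.npz',300,262)]:
    p=pt(f,u,v,0); q=R(x[2]).T@(p[:2]-x[:2])*1000; print(u,v,p.round(3),q.round(1), np.arctan2(p[2]*1000-47.5,119.5-q[1]).round(2))
for n,u,v in [('wb',468,150),('heat',530,180),('heat2',500,190),('heat3',555,176),('knob',485,360)]: print(n,pt('pics/wrist1.npz',u,v).round(3))
```

```text
[ 0.5295 -0.1296  0.1419] [[0.7, 0.5], [-0.5, 1.3], [0.9, -1.9], [-0.4, -1.1], [0.6, 0.0], [-1.4, 1.2]]
w [ 0.466 -0.164  0.044] [-67.5 -24.7] [ 0.463 -0.163  0.045]
b [ 0.511 -0.142  0.044] [-20.3  -9.2] [ 0.508 -0.141  0.045]
w [ 0.549 -0.138  0.044] [ 18.2 -10.9] [ 0.546 -0.138  0.044]
w [ 0.593 -0.118  0.044] [64.5  2.1] [ 0.59  -0.118  0.044]
b [ 0.547 -0.217  0.044] [  4.8 -89.3] [ 0.544 -0.217  0.045]
220 14 [-78.1 141.1] 0.108 1.91
330 2 [ -1.8 141.9] 0.093 2.03
440 5 [ 80.7 133.1] 0.077 2.0
215 12 [-81.1 142.6] 0.108 1.93
225 40 [-83.8 132.5] 0.077 1.98
330 30 [ -2.8 130. ] 0.069 2.03
300 50 [-28.4 121.8] 0.056 1.83
420 20 [ 68.2 127.8] 0.065 2.0
42 233 [0.426 0.001 0.106] [-83.7 144.4] 1.97
282 201 [0.596 0.022 0.092] [ 87.7 140.8] 2.02
160 222 [0.512 0.01  0.108] [  2.3 140.5] 1.91
150 210 [0.508 0.019 0.112] [ -0.6 150.3] 2.02
300 262 [0.431 0.004 0.099] [-78.5 146. ] 2.05
wb [ 0.634 -0.093  0.045]
heat [ 0.705 -0.122  0.023]
heat2 [ 0.688 -0.135  0.001]
heat3 [ 0.685 -0.112  0.096]
knob [ 0.67  -0.304  0.051]
```

```bash
cat >> h.py <<'E'
TX=np.array([.5295,-.1296]); TA=.1419
def tw(x,y,z):
    c,s=np.cos(TA),np.sin(TA); x/=1e3;y/=1e3
    return [TX[0]+c*x-s*y,TX[1]+s*x+c*y,z/1e3]
def wt(p):
    c,s=np.cos(TA),np.sin(TA); d=np.array(p[:2])-TX
    return np.array([c*d[0]+s*d[1],-s*d[0]+c*d[1],p[2]])*1e3
ORI=[0,np.pi/2,TA]
def snap(n,tag):
    from plant import get_calibration,get_image
    c=get_calibration(n); im,d=get_image(n)
    cv2.imwrite(f"pics/{n}{tag}.png",im[:,:,::-1]); np.savez(f"pics/{n}{tag}.npz",im=im,d=d,K=c["intrinsics"],T=c["world_from_camera"])
E
python3 - <<'E'
from plant import *; from h import *
print(inverse_kinematics(tw(-67.5,-52,85),ORI))
movep(tw(-67.5,-52,85),ORI)
o=observe();print(o["time_s"],wt(o["eef_pos"]),o["q"],o["ft_force"])
move_l(tw(-67.5,-52,38.5),feed=0.1,max_force=8)
o=observe();print(o["time_s"],wt(o["eef_pos"]),o["ft_force"])
snap("side","2")
E
python3 -c "
import cv2
im=cv2.imread('pics/side2.png');cv2.imwrite('pics/side2c.png',cv2.resize(im[215:395,270:470],None,fx=3.3,fy=3.3,interpolation=2))"
```

```text
[-0.54087563  0.09981504  1.95609436  0.          1.08568326 -2.25357195]
3.5 [-66.99233625 -51.92950818  85.25547481] [-5.40147140e-01  9.99768114e-02  1.95536306e+00  3.27930463e-05
  1.08574740e+00 -2.25272635e+00] [ 0.24422025 -0.56103854  0.05202907]
4.1167 [-67.37925614 -52.08590567  38.60072218] [ 0.46620361 -0.21456046 -0.04417318]
```

View pics/side2c.png

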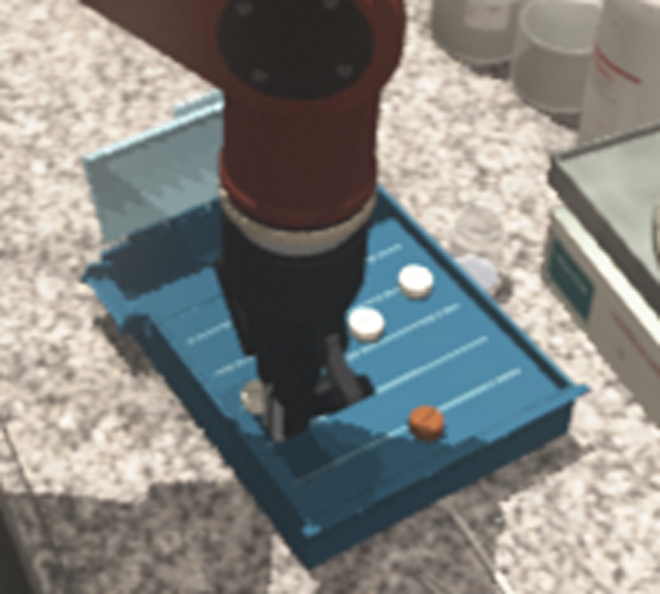

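The tip stands behind the near white tablet (crop ~(255,398)) and isn't touching it. The other tablets are undisturbed, so I'll start the first sweep.

```bash
python3 - <<'E'
from plant import *; from h import *
print(move_l(tw(-67.5,60,38.5),feed=0.1,max_force=12))
o=observe();print(o["time_s"],wt(o["eef_pos"]),o["ft_force"])
move_l(tw(-67.5,40,38.5),feed=0.1)
move_l(tw(-67.5,30,85),feed=0.2)
move_l(tw(18,-45,85),feed=0.25)
o=observe();print(o["time_s"]); snap("side","3"); snap("wrist","3")
E
python3 -c "
import cv2
im=cv2.imread('pics/side3.png');cv2.imwrite('pics/side3c.png',cv2.resize(im[215:395,270:470],None,fx=3.3,fy=3.3,interpolation=2))"
```

```text
False
5.4333 [-67.31070821  59.50614822  38.62577202] [-0.55793523 -0.81137214 -0.30583518]
6.7833
```

View pics/side3c.png

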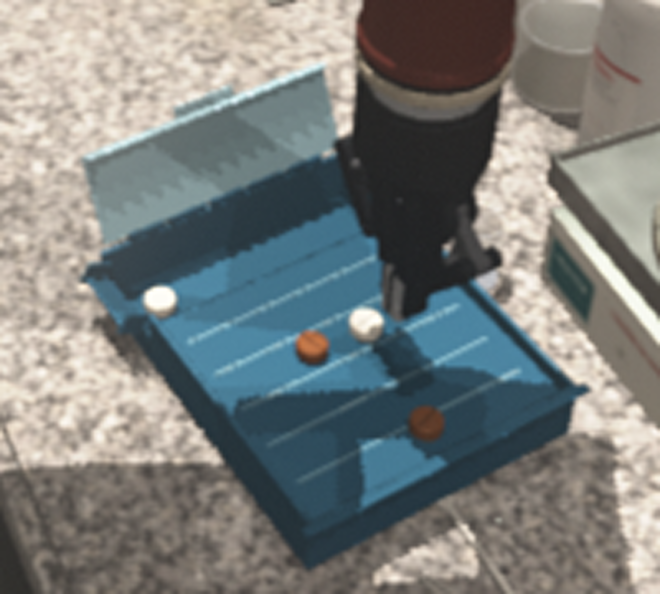

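View pics/wrist3.png

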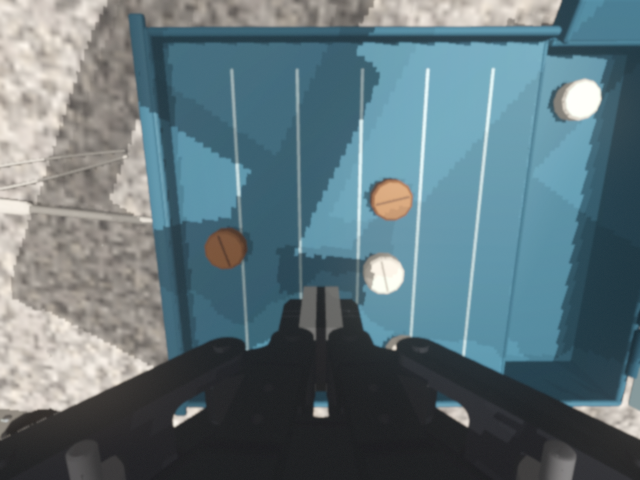

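Run:
```python
from h import *
f='pics/wrist3.npz';im,d,K,T=load(f)
for n,u,v in [('w1',580,100),('w1',592,95),('w1',567,103),('b',391,200),('w2',384,274),('b2',225,249),('trough',575,200),('w3',398,342)]: print(n,wt(pt(f,u,v)).round(1))
for n,u,v in [('b',391,200),('w2',384,274),('b2',225,249)]: print(n,wt(onplane(K,T,u,v,.044)).round(1))
print(wt(pt('pics/side3.npz',int(270+160/3.3),int(215+297/3.3))).round(1))
```

```text
w1 [-67.8  90.3  17.2]
w1 [-70.2  96.4  16.6]
w1 [-66.3  83.9  17.1]
b [-20.5  -9.2  44.7]
w2 [ 16.6 -10.9  44.8]
b2 [  3.5 -89.3  45.1]
trough [-14.7 103.3   6.8]
w3 [  5.  -21.6 132.2]
b [-20.4  -9.   44. ]
w2 [ 16.8 -10.8  44. ]
b2 [  3.8 -89.6  44. ]
[-69.1  90.8  15.4]
```

White 1 (wrist ~(580,100)) lies flat in the trough, with its top at about 17 mm. The browns haven't moved. Next I'll sweep the other two whites.

```bash
python3 - <<'E'
from plant import *; from h import *
for x,y in [(17.3,-45),(64.3,-30)]:
    move_l(tw(x,y,85),feed=0.2)
    print(move_l(tw(x,y,38.5),feed=0.12,max_force=8))
    print(move_l(tw(x,60,38.5),feed=0.1,max_force=12))
    o=observe();print(o["time_s"],wt(o["eef_pos"]),o["ft_force"])
    move_l(tw(x,40,38.5),feed=0.1)
    move_l(tw(x,30,85),feed=0.2)
move_l(tw(10,-40,150),feed=0.25)
o=observe();print(o["time_s"]); snap("side","4"); snap("wrist","4"); snap("scene","4")
E
python3 -c "
import cv2
im=cv2.imread('pics/side4.png');cv2.imwrite('pics/side4c.png',cv2.resize(im[215:395,270:470],None,fx=3.3,fy=3.3,interpolation=2))"
```

```text
False
False
8.875 [17.44290322 59.46888896 38.57321278] [1.41428874 0.29098845 0.49505434]
False
False
11.7417 [64.4476258  59.54186439 38.59881842] [ 0.6380374  -0.17208712 -0.34799391]
13.075
```

View pics/side4c.png

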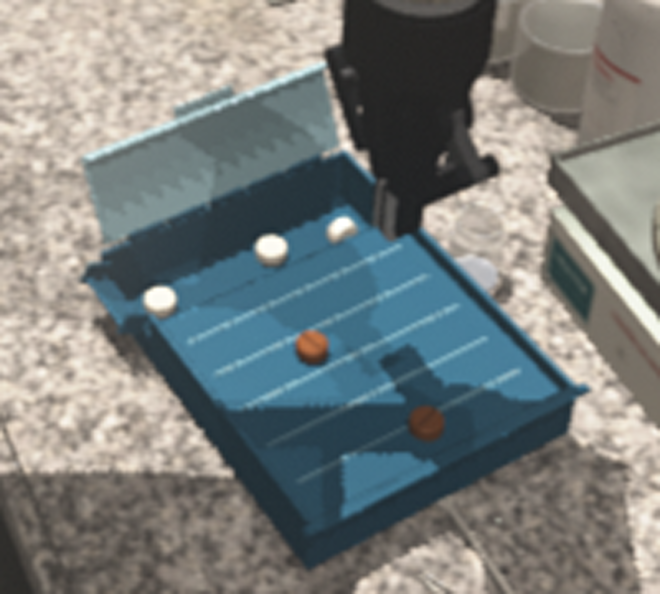

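View pics/wrist4.png

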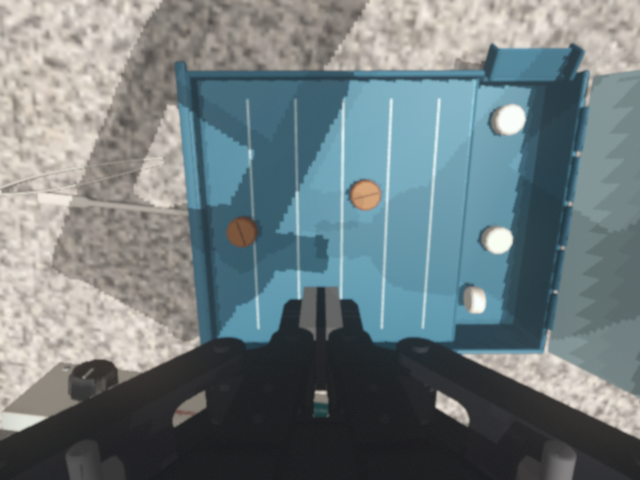

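Run:
```python
from h import *
f='pics/wrist4.npz';im,d,K,T=load(f); P=cloud(f)
for n,u,v in [('w1',508,120),('w2',496,240)]: print(n,wt(pt(f,u,v)).round(1))
for v in (292,300,308):
  print(v,[(u,wt(P[v,u]).round(0).tolist()) for u in range(456,496,4)])
i=cv2.imread('pics/wrist4.png');cv2.imwrite('pics/w4c.png',cv2.resize(i[255:350,430:560],None,fx=6,fy=6,interpolation=2))
```

```text
w1 [-67.7  89.8  16.9]
w2 [16.6 91.5 16.8]
292 [(456, [50.0, 59.0, 34.0]), (460, [62.0, 73.0, 6.0]), (464, [61.0, 75.0, 8.0]), (468, [57.0, 74.0, 18.0]), (472, [56.0, 76.0, 21.0]), (476, [56.0, 79.0, 22.0]), (480, [56.0, 82.0, 21.0]), (484, [61.0, 91.0, 8.0]), (488, [62.0, 95.0, 7.0]), (492, [61.0, 98.0, 7.0])]
300 [(456, [nan, nan, nan]), (460, [68.0, 73.0, 7.0]), (464, [67.0, 75.0, 11.0]), (468, [63.0, 75.0, 19.0]), (472, [61.0, 76.0, 24.0]), (476, [60.0, 77.0, 27.0]), (480, [60.0, 81.0, 26.0]), (484, [61.0, 84.0, 25.0]), (488, [69.0, 96.0, 7.0]), (492, [69.0, 99.0, 6.0])]
308 [(456, [63.0, 60.0, 34.0]), (460, [75.0, 74.0, 8.0]), (464, [75.0, 77.0, 8.0]), (468, [69.0, 75.0, 20.0]), (472, [67.0, 76.0, 25.0]), (476, [67.0, 78.0, 26.0]), (480, [66.0, 81.0, 27.0]), (484, [67.0, 85.0, 25.0]), (488, [76.0, 97.0, 7.0]), (492, [75.0, 100.0, 7.0])]
```

View pics/w4c.png

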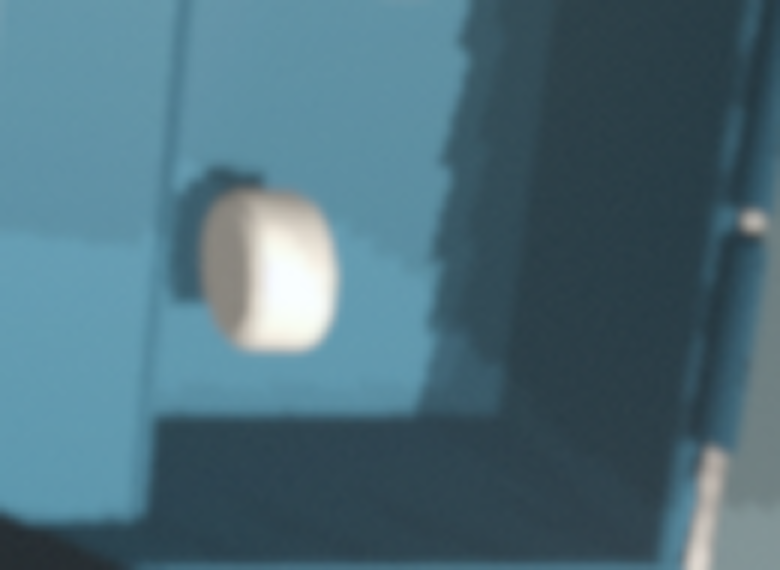

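Run:
```python
from plant import *; from h import *
f='pics/side0.npz'
for n,u,v in [('ph',252,195),('phr',265,195),('bk',281,175)]: print(n,pt(f,u,v).round(3),wt(pt(f,u,v)).round(0))
move_l(tw(0,0,200),feed=0.25)
move_l(tw(0,185,200),feed=0.3)
move_l(tw(0,185,92),feed=0.2,max_force=8)
o=observe();print(o["time_s"],wt(o["eef_pos"]),o["ft_force"],o["q"])
snap("side","5"); snap("wrist","5");snap("scene","5")
i=cv2.imread('pics/side5.png');cv2.imwrite('pics/side5c.png',cv2.resize(i[190:370,230:470],None,fx=3.3,fy=3.3,interpolation=2))
```

```text
ph [0.434 0.399 0.008] [-19. 537.   8.]
phr [0.467 0.388 0.006] [ 12. 521.   6.]
bk [0.531 0.439 0.023] [ 82. 563.  23.]
15.0917 [  0.69177851 183.9894307   92.74899479] [-0.24902153  0.19341181  0.27539886] [-5.15977600e-02  8.68815314e-02  1.95334379e+00 -1.00282806e-04
  1.10042673e+00 -1.76284746e+00]
```

View pics/side5c.png

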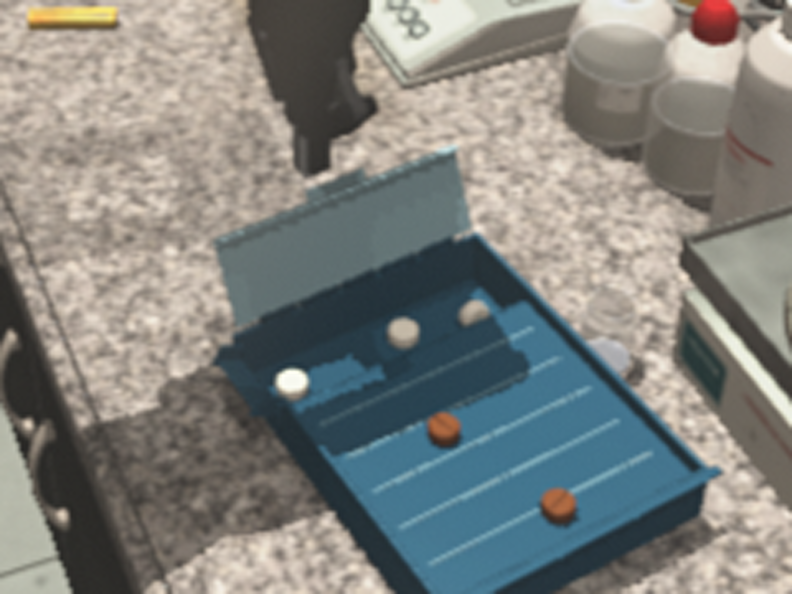

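View pics/wrist5.png

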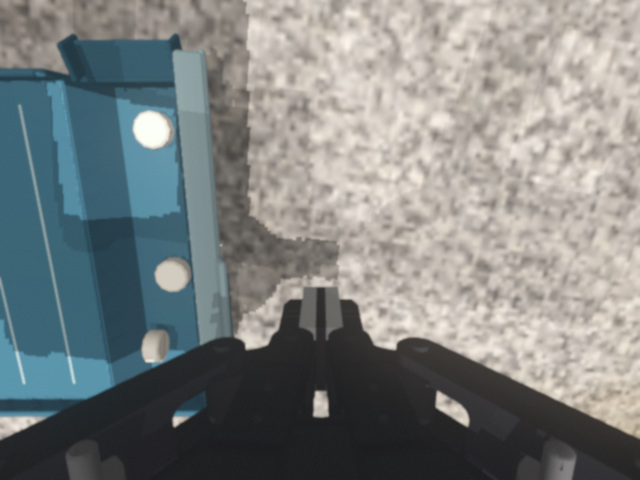

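All three whites are in the trough. The far one (wrist ~(155,345)) is standing on edge, stable and well below the cover. The tip is clear of the cover on its outer side, so I'll push it over now.

Run:
```python
from plant import *; from h import *
print(move_l(tw(0,128,93),feed=0.1,max_force=15))
o=observe();print(o["time_s"],wt(o["eef_pos"]),o["ft_force"])
r=46
for th in (1.4,1.2,1.0,0.8,0.6,0.4,0.25):
    s=move_l(tw(0,119.5-r*np.cos(th)+7.5+2*np.sin(th),47.5+r*np.sin(th)+2*np.cos(th)),feed=0.08,max_force=15)
    o=observe();print(th,s,round(o["time_s"],2),wt(o["eef_pos"]).round(1),np.round(o["ft_force"],1))
    if s: break
snap("side","6"); 
i=cv2.imread('pics/side6.png');cv2.imwrite('pics/side6c.png',cv2.resize(i[190:370,230:470],None,fx=3.3,fy=3.3,interpolation=2))
```

```text
False
15.9583 [-7.02824722e-02  1.28048754e+02  9.30042476e+01] [-0.69752348  0.6444853  -0.59906903]
1.4 False 16.21 [  0.  121.2  93.2] [-0.3 -0.3 -0.5]
1.2 False 16.48 [-1.000e-01  1.118e+02  9.090e+01] [-0.  -0.4 -0.2]
1.0 False 16.74 [ -0.2 103.4  87. ] [-0.8  1.   0.8]
0.8 False 17.01 [-0.3 96.1 81.4] [ 0.3 -0.  -0.8]
0.6 False 17.27 [-0.5 90.  74.5] [-0.2  0.3  0.8]
0.4 False 17.54 [-0.5 85.4 66.6] [-0.6  1.   1. ]
0.25 False 17.79 [-0.4 83.  60.3] [ 0.  -0.7  0.2]
```

View pics/side6c.png

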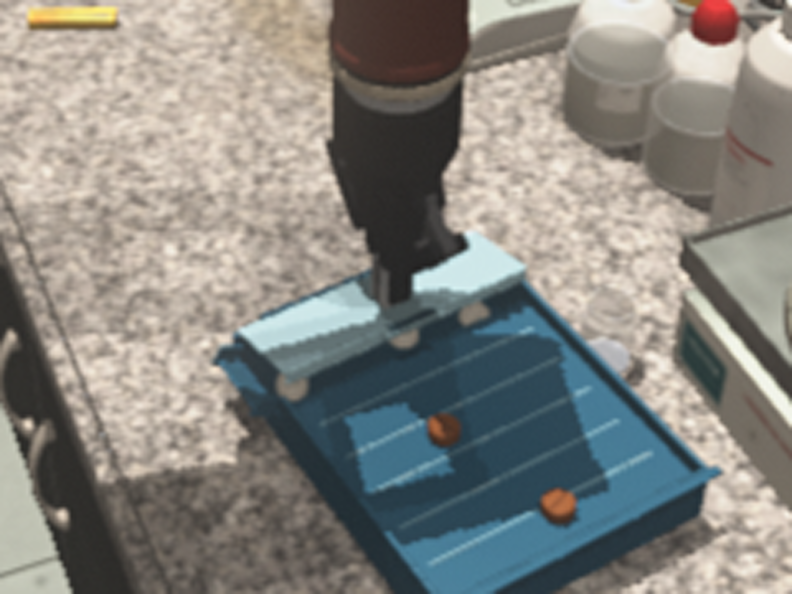

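The cover is following the finger and is nearly shut. I'll press it down from above.

Run:
```python
from plant import *; from h import *
move_l(tw(0,83,65),feed=0.1)
move_l(tw(0,72,70),feed=0.1)
s=move_l(tw(0,72,42),feed=0.04,max_force=14)
o=observe();print(s,round(o["time_s"],2),wt(o["eef_pos"]).round(1),np.round(o["ft_force"],1))
hold(0.3);o=observe();print(np.round(o["ft_force"],1),wt(o["eef_pos"]).round(1))
move_l(tw(0,72,110),feed=0.15)
move_l(tw(60,-70,200),feed=0.3)
hold(0.3)
o=observe();print(round(o["time_s"],2),np.round(o["ft_force"],1))
snap("side","7");snap("wrist","7");snap("scene","7")
i=cv2.imread('pics/side7.png');cv2.imwrite('pics/side7c.png',cv2.resize(i[190:370,230:470],None,fx=3.3,fy=3.3,interpolation=2))
for u,v in []: pass
P=cloud('pics/side7.npz'); 
c,sn=np.cos(TA),np.sin(TA); D=P[...,:2]-TX; X=(c*D[...,0]+sn*D[...,1])*1e3;Y=(-sn*D[...,0]+c*D[...,1])*1e3;Z=P[...,2]*1e3
for y in range(50,125,6):
    m=(abs(X)<80)&(abs(Y-y)<3)&(Z>0)&(Z<80); print(y,m.sum(),np.median(Z[m]).round(1) if m.sum() else None)
```

```text
True 18.92 [-0.1 72.1 48.8] [-4.   1.1 10.4]
[-3.6  0.8 11.7] [-0.1 72.1 48.7]
20.82 [-0.4 -0.5  0.1]
50 196 34.4
56 342 40.6
62 215 48.2
68 166 48.9
74 159 48.8
80 170 48.7
86 179 48.6
92 169 48.9
98 150 48.8
104 154 48.7
110 156 48.9
116 167 48.8
122 87 49.4
```

View pics/side7c.png

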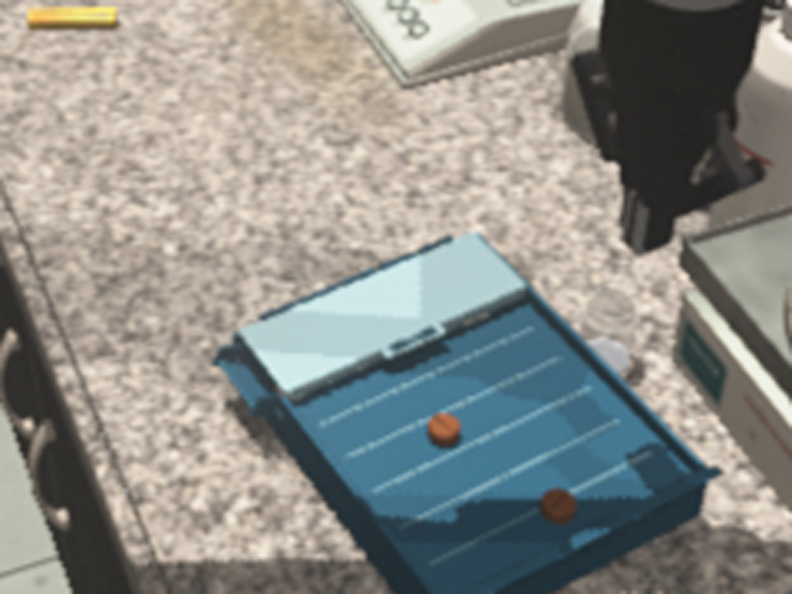

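View pics/wrist7.png

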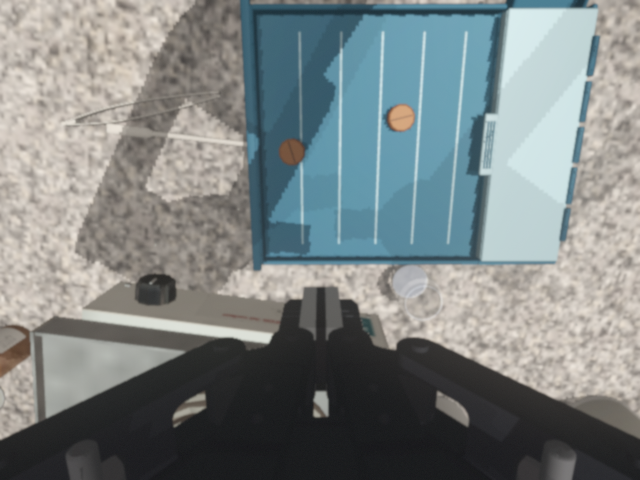

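The cover plate reads level at 48.8 mm from the hinge to the free edge, so it's shut. Both browns are still on the deck (wrist (401,118) and (291,152)). The weighing bottle, spatula and tweezers look untouched.

Run:
```python
from plant import *
job_done(); print(observe()["time_s"])
```

```text
the job is handed in; nothing more can be done
the job is handed in; nothing more can be done
```

The three white tablets are in the trough, the two brown ones are still on the deck, and the trough's cover is pressed fully shut. I handed the job in at about 21 s of robot time.

- **Sweeping:** I swept each white tablet in with its own stroke of the closed fingers, then pushed the cover over along its arc and pressed it down with about 12 N.
- **Cover:** after I pressed it, the plate measured level at 48.8 mm (±0.3) from near the hinge to the free edge, which means shut.
- **Whites:** all three were in the trough in the last pictures before the cover hid them. Two lay flat. The far one had landed on its edge, with its top at about 27 mm, well below the cover. I left it that way because standing it flat would have meant pressing on it.
- **Browns:** both stayed in place. They measured within about 1 mm of their starting positions after the first sweep, and the last pictures show them unmoved.
- **Surroundings:** the weighing bottle, spatula, tweezers and test strips look unmoved in the last pictures. I didn't check the beaker again at the end, but the arm never went near it.

No check failed or disagreed.

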